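# Slide the pink panel off the rack's side and set it on the easel

### The arm

A 6-joint arm with a two-finger parallel gripper is mounted at the origin on the work surface. World frame = base frame: x ahead of the robot, y to its left, z up, the work surface at z = 0. Lengths are in mm, angles in rad, forces in N, time in s.
With the tool pointing down it reaches from about 350 to 975 mm from the base axis. Payload 7.1 kg.
Tool frame: the origin (TCP) lies midway between the tips of the shut fingers; the grasp point (between the pads) lies 19 mm behind it (ctrl.tcp_to_grasp is the distance from the TCP to the grasp point, in mm); z points along the fingers, y is the line along which they close (so a half turn about z gives the same grasp; the last joint's range is limited). The gripper opens to 88 mm and grips with 3 to 60 N. Pads are 20 mm wide; open, the fingers measure 115 mm over their backs; the gripper's body (75 mm by 178 mm) begins 61 mm behind the grasp point.
Start: joints at [-1.362, 0.423, 1.63, -0, 1.089, -0.019], TCP at [141.166, -608.832, 222.675] pointing down, gripper open.
Joint ranges: [-3, 3], [-0.9, 2.11], [0.09, 2.58], [-1.31, 4.45], [0.11, 2.69], [-2.54, 2.54]. Speed limits (rad/s): [2.39, 2.39, 3.01, 3.14, 3.14, 3.14].

### API

Orientations are given as a rotation vector (axis times angle).
In Python, from workcell import get_obs, cams, ticket, boxes_of, ctrl gives the robot as it stands.
- The arm moves only by the shell command python3 -m creep 'ROWS' [OPENING]. ROWS is JSON, one flat list of numbers, 4 for each row, row after row: the shift along the world's x, y, z in m, then the turn about the world's z in rad. In form: [tx, ty, tz, spin, tx, ty, tz, spin, ...]. A call has 1 to 10 rows; each row is the pose to reach, as a shift and turn from the pose commanded when the call began; what a row does not reach only later rows make up. A row lasts 1/12 s, in which the tool goes at most 41.7 mm and 7.16 degrees, less where a joint would pass 70% of its speed; a pose out of reach is approached as far as the arm can. A call with a gripper value outside its range is refused whole. OPENING is the opening, from 0 (shut) to 1 (fully open), set as the call begins (- or left out, the last holds). The fingers move at their own pace and stop on an object; the grip force is fixed at half the most. Time passes only in rows, so rows that repeat a pose let the fingers close. It gives the time, the measured TCP pose, the force, the opening and the grip force at its end, in the units of the state.
- get_obs(): the state, without advancing time (a new reading comes with each control period).
- cams.get_image(name): name is "scene" or "top"; returns (picture, depth): 420x560x3 uint8, red, green, blue; 420x560 float32, mm along the optical axis (not along the pixel's ray), 0 where there is no reading.
- cams.get_calibration(name): a dict with "mtx" (3x3 intrinsics, pixels), "R" (3x3) and "t" (3): a world point X has camera coordinates R X + t. Camera axes: x right, y down, z forward; pixel columns grow to the right and rows downward; lengths in mm; the calibration is good to about 2 mm. A picture is of the moment at which its call begins. get_calibration takes no time and is no camera call.
- ticket.close_job(): hands the job in; it is judged then, once.
Trained networks look in the newest picture that a camera, given by its name, has taken for a name from the list of things; names that differ only in an ending like _2 or _b are one class to them, and where a whole thing is asked for, a point or a joint stands for the part that bears it (a point fixed in the world has none). Each returns a list of dicts, best first, with "score" (0 to 1); they miss things now and then, are a little off and sometimes report something else, mostly with a low value. They report only what shows in the picture. A call takes as long as a camera call. They do not tell look-alikes from the thing itself.
- boxes_of(camera, target): "centre" ([column, row] in pixels, amid what is visible of it).
The state is a dict: "t": time; "qpos": joint angles; "qvel": joint speeds; "joint_torque": joint torques, N m; "ee_pos": TCP position; "orientation": TCP orientation; "ft_force": force on the tool from outside, world axes, zero at the start; "moment": the same for the moment, N m; "width": finger opening in mm; "grasp_force": force on a finger pad.
Only numpy, scipy, OpenCV 4.12 (cv2) and the standard library are available. Lean on these libraries where they do the work, as an engineer would, in place of code of your own. Each camera call takes 0.05 s, during which the arm holds its last target. There are 200 camera calls.

### The job

The pink panel lies flat on top of the white one on the sloping black rack. Slide it sideways along the rack's ledge until it sticks out well past the side of the rack, at least 3 cm, then pinch the part that sticks out, carry the panel to the wooden easel and leave it there, long edge down on the easel's ledge between the two end stops and lying back flat against the easel's board. Leave the white panel where it is on the rack and do not disturb the paint bottles or the tape roll.

Things in the scene. Friction and masses are not known exactly. Their poses are not given: they have to be found in the camera images.
- panel: Loose rigid pink panel with a pale round spot, 130 x 180 x 8 mm, 0.15 kg. Origin: centre of its underside (on the white panel at the start); x along the 130 mm side, down the slope at the start; y along the 180 mm side; z out of the slope. Starts with a long edge on the rack's ledge, its centre within 15 mm of the rack's middle. A push of 1 to 2 N on a short edge slides it; it stays where left.
- backing: Loose white panel, 138 x 236 x 6 mm, 0.35 kg, flat between the black board and the pink panel, its lower long edge also on the ledge. Origin at the centre of its underside, axes as for the pink panel. It is to stay on the rack (within 25 mm of its start).
- rack_face: Fixed black board of the rack, facing away from the robot, rising towards it at 55 degrees from level. Origin: middle of the line where face and ledge meet, 60 mm above the table; x down the slope, y along the ledge, z out of the face. Board 145 mm up the slope, 250 mm wide, 10 mm thick. Ledge (top at x = 0) as wide, sticks out 24 mm, no end stops. Posts, foot within 80 mm of the middle in y.
- easel_face: Fixed wooden board of the easel, same slope, height, facing and axes as the rack's; origin: middle of the line where face and ledge meet. Board 110 mm wide, only 85 mm up the slope, so a panel stands 45 mm above it. Ledge (top at x = 0) sticks out 24 mm; end stops 216 mm apart reach 26 mm up the slope and stick out as far. A panel let go on the slope slides down to the ledge by itself.
- red_bottle: Loose red paint bottle, 42 mm across, 85 mm tall, upright. Origin at the centre of its foot. A bystander.
- blue_bottle: Loose blue paint bottle, 42 mm across, 85 mm tall, upright. Origin at the centre of its foot. A bystander.
- tape_roll: Loose yellow tape roll lying flat, 96 mm across, 24 mm high. Origin at the centre of its underside. A bystander.
Not all that is in view belongs to the job. What is meant by the panel is not turquoise, and is the larger of those in its own colour.

How it is judged:
By the outcome, as a careful person would: the job done as asked, in the order asked, and still so for the second after the job is handed in, with the robot touching nothing.
It also fails if it takes over 58 s, if anything falls off the work surface, if the arm or the gripper's body presses on something with over 40 N, if the wrist force passes 120 N, or if a joint passes its speed limit or range.

## Working session

There is one attempt and no reset: what is moved stays moved. The work goes in short steps, Python scripts to look and compute and a shell command to move; the robot and the scene stay as the last step left them, time stands still between calls to the robot, and variables do not carry over. Pictures are saved under pics/ and viewed, at most 10 in all, crops included, and the job is handed in when it is done.

```bash
ls; mkdir -p pics
cat > h.py <<'E'
import numpy as np, cv2
from workcell import get_obs, cams, ticket, boxes_of, ctrl
def cloud(name):
    im,d=cams.get_image(name); c=cams.get_calibration(name)
    K,R,t=[np.array(c[k],float) for k in("mtx","R","t")]
    v,u=np.indices(d.shape); p=np.stack([(u-K[0,2])/K[0,0]*d,(v-K[1,2])/K[1,1]*d,d],-1)
    W=(p-t)@R; W[d<=0]=np.nan
    return im,W
E
python3 - <<'E'
from h import *
for n in("scene","top"):
    im,W=cloud(n); np.save(n+".npy",W); cv2.imwrite(f"pics/{n}0.png",im[...,::-1])
    for k in("panel","backing","rack_face","easel_face","red_bottle","blue_bottle","tape_roll"):
        for b in boxes_of(n,k)[:3]:
            c,r=map(int,b["centre"]); print(n,k,round(b["score"],2),c,r,W[r,c].round())
print(get_obs())
E
```

```text
pics
scene panel 0.84 272 209 [489. -33.   8.]
scene panel 0.78 161 181 [ 601. -245.  128.]
scene panel 0.74 231 167 [ 339. -192.    9.]
scene backing 0.93 201 177 [ 581. -159.  140.]
scene rack_face 0.77 178 215 [ 635. -199.   70.]
scene easel_face 0.72 367 217 [567. 196.  88.]
scene red_bottle 0.59 265 292 [790.  43.  58.]
scene red_bottle 0.15 203 176 [ 580. -155.  142.]
scene blue_bottle 0.73 230 274 [761. -35.  56.]
scene tape_roll 0.68 367 329 [780. 230.   1.]
top panel 0.82 364 316 [ 335. -221.    8.]
top panel 0.62 382 205 [ 593. -247.  137.]
top panel 0.55 291 259 [480. -34.  -1.]
top backing 0.57 382 214 [ 562. -237.  174.]
top rack_face 0.9 373 220 [ 548. -217.  173.]
top easel_face 0.78 199 213 [585. 204.  62.]
top red_bottle 0.72 297 158 [732. -45.  78.]
top red_bottle 0.65 265 148 [763.  39.  65.]
top blue_bottle 0.68 293 157 [734. -34.  79.]
top tape_roll 0.56 192 144 [795. 244.   9.]
{'t': 0.8, 'qpos': array([-1.36200932e+00,  4.23053716e-01,  1.62988508e+00,  3.83914589e-07,
        1.08860553e+00, -1.90068309e-02]), 'qvel': array([ 0.00012783,  0.00051296,  0.00119647, -0.00121577, -0.00091083,
       -0.0014001 ]), 'joint_torque': array([-2.11249891e-03, -5.44518507e+01, -2.74035466e+01,  6.45107799e-02,
        1.68737193e-02,  3.28063823e-05]), 'ee_pos': array([ 141.16307437, -608.84483822,  222.70985722]), 'orientation': array([3.12118976e+00, 3.57038844e-01, 7.72521653e-06]), 'ft_force': array([ 0.49734737,  1.18674781, -0.24445792]), 'moment': array([ 0.01463437, -0.01584794, -0.00666084]), 'grasp_force': 0.0, 'width': 87.65948892887128}
```

View pics/scene0.png

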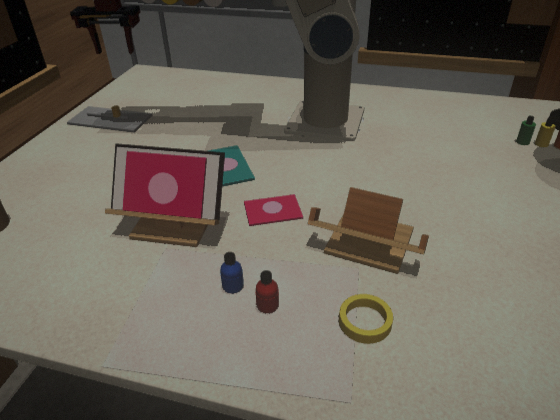

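View pics/top0.png

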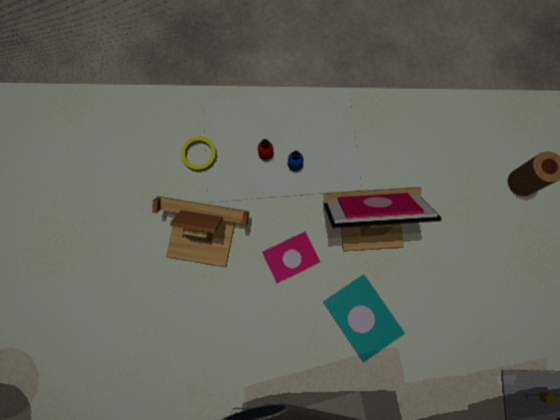

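The panel candidates are the pink one on the rack (scene 163,187), the small pink one lying on the table (272,209) and the turquoise one (231,166). I choose the rack one because it is the larger pink panel and lies on the white one. Bottles are at (232,275) and (266,292), the tape is at (366,317) and the easel at (368,228). Next I fit the poses and make the check crop.

```bash
cat >> h.py <<'E'
def fitrect(P,dims=None):
    """P Nx3 on a slope; returns centre, yaw of horizontal normal, tilt, extents along y and slope"""
    for _ in range(4):
        c=np.median(P,0); n=np.linalg.svd(P-P.mean(0),full_matrices=False)[2][2]; n*=np.sign(n[2])
        r=(P-P.mean(0))@n; P=P[abs(r)<max(2.5*np.median(abs(r)),1.5)]
    yaw=np.arctan2(n[1],n[0]); tilt=np.degrees(np.arccos(n[2]))
    y=np.array([-np.sin(yaw),np.cos(yaw),0]); x=np.cross(y,n)
    a,b=P@x,P@y
    q=lambda v:np.percentile(v,[.5,99.5])
    (x0,x1),(y0,y1)=q(a),q(b); d=np.median(P@n)
    cen=x*(x0+x1)/2+y*(y0+y1)/2+n*d
    low=x*x1+y*(y0+y1)/2+n*d
    return dict(n=len(P),cen=cen.round(1),low=low.round(1),yaw=round(np.degrees(yaw),1),tilt=round(tilt,1),ext=(round(x1-x0),round(y1-y0)))
def masks(im):
    h=cv2.cvtColor(im,cv2.COLOR_RGB2HSV).astype(int); H,S,V=h[...,0],h[...,1],h[...,2]
    return dict(pink=(H>160)&(S>90)&(V>60),wood=(H<16)&(S>70)&(V>40),white=(S<60)&(V>90),black=(V<50))
E
python3 - <<'E'
from h import *
for n in("scene","top"):
    W=np.load(n+".npy"); im=cv2.imread(f"pics/{n}0.png")[...,::-1].copy(); m=masks(im)
    X,Y,Z=W[...,0],W[...,1],W[...,2]
    rk=(abs(Y+200)<180)&(X>480)&(X<720)&(Z>45)
    print(n,"pink",fitrect(W[m["pink"]&rk]))
    print(n,"ledge rack",[np.nanpercentile(v[m["wood"]&rk&(Z>50)],[1,50,99]).round() for v in(X,Y,Z)])
    ez=(abs(Y-200)<160)&(X>450)&(X<720)
    print(n,"easel board",fitrect(W[m["wood"]&ez&(Z>72)&(X<600)]))
    P=W[ez&m["wood"]&(Z>50)&(Z<66)]; print("easel ledge",[np.percentile(P[:,i],[1,50,99]).round() for i in range(3)])
    P=W[ez&m["wood"]&(Z>30)&(abs(Y-200)>95)&(X>560)]; P=P[np.argsort(P[:,1])]
    print("stops",P[P[:,1]<200].mean(0).round() if len(P) else 0,P[P[:,1]>200].mean(0).round())
    for k,M in(("white",m["white"]&rk&(Z>70)),):
        print(n,k,[np.nanpercentile(v[M],[1,50,99]).round() for v in(X,Y,Z)])
im=cv2.imread("pics/scene0.png"); 
a=cv2.resize(im[135:255,95:235],None,fx=4,fy=4); b=cv2.resize(im[180:275,300:435],None,fx=4,fy=4)
b=cv2.copyMakeBorder(b,0,480-b.shape[0],0,0,0); ab=np.hstack([a,b]); cv2.imwrite("pics/crop.png",cv2.resize(ab,(800,int(480*800/ab.shape[1]))))
E
```

```text
scene pink {'n': 3528, 'cen': array([ 602.5, -240.4,  122.9]), 'low': array([ 639.3, -237.4,   70.2]), 'yaw': np.float64(4.6), 'tilt': np.float64(54.9), 'ext': (129, 179)}
scene ledge rack [array([605., 647., 659.]), array([-344., -219., -113.]), array([60., 73., 98.])]
scene easel board {'n': 1531, 'cen': array([558.2, 202.6, 100.9]), 'low': array([578.7, 199.6,  72. ]), 'yaw': np.float64(-8.3), 'tilt': np.float64(54.4), 'ext': (71, 108)}
easel ledge [array([570., 584., 596.]), array([ 92., 198., 252.]), array([61., 64., 66.])]
stops [578.  86.  81.] [615. 309.  84.]
scene white [array([547., 584., 635.]), array([-360., -185., -124.]), array([ 72., 135., 178.])]
top pink {'n': 1193, 'cen': array([ 601.4, -240.6,  123.7]), 'low': array([ 638.8, -237.5,   70.2]), 'yaw': np.float64(4.6), 'tilt': np.float64(54.9), 'ext': (131, 179)}
top ledge rack [array([542., 640., 648.]), array([-333., -235., -148.]), array([ 61.,  69., 133.])]
top easel board {'n': 511, 'cen': array([556.6, 202.6, 102.3]), 'low': array([578.1, 199.4,  72.2]), 'yaw': np.float64(-8.5), 'tilt': np.float64(54.1), 'ext': (74, 223)}
easel ledge [array([524., 584., 601.]), array([120., 210., 282.]), array([52., 63., 66.])]
stops [572.  84.  87.] [599. 310.  86.]
top white [array([544., 561., 635.]), array([-356., -224., -126.]), array([ 72., 170., 179.])]
```

View pics/crop.png

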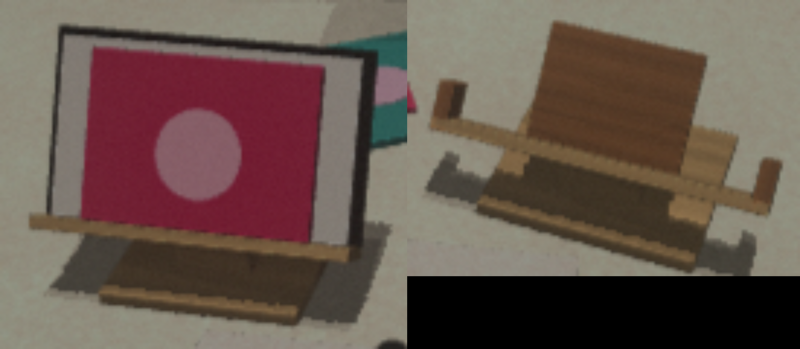

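The crop confirms it: the pink panel with the pale spot lies on the white one in the black rack, and the empty easel has its two end stops. I will push its −y short edge low down with shut fingers.

```bash
python3 -m creep '[0.495,0.252,0,-0.148,0.495,0.252,0,-0.148,0.495,0.252,0,-0.148,0.495,0.252,0,-0.148,0.495,0.252,0,-0.148,0.495,0.252,0,-0.148,0.495,0.252,0,-0.148,0.495,0.252,0,-0.148,0.495,0.252,0,-0.148,0.495,0.252,0,-0.148]' 0
```

```text
t: 1.63
ee_pos: [512.9, -419.3, 222.8]
orientation: [3.139, 0.125, 0.0]
ft_force: [-0.3, -0.6, -0.2]
width: 24.8
grasp_force: 0.0
```

```bash
python3 -m creep '[0.04,0.02,0,0,0.08,0.04,0,0,0.123,0.063,-0.01,0,0.123,0.063,-0.05,0,0.123,0.063,-0.09,0,0.123,0.063,-0.12,0,0.123,0.063,-0.132,0,0.123,0.063,-0.132,0,0.123,0.063,-0.132,0]'
python3 - <<'E'
from h import *
im,W=cloud("scene"); cv2.imwrite("pics/p1.png",cv2.resize(im[120:260,80:260,::-1],None,fx=4,fy=4))
print(get_obs()["orientation"],get_obs()["ft_force"])
E
```

```text
t: 2.38
ee_pos: [634.7, -357.5, 90.4]
orientation: [-3.139, -0.125, -0.001]
ft_force: [1.5, 0.4, 0.3]
width: 0.3
grasp_force: 0.4
[3.13899869e+00 1.25319896e-01 4.14244658e-04] [1.35829516 0.84782192 0.77190694]
```

View pics/p1.png

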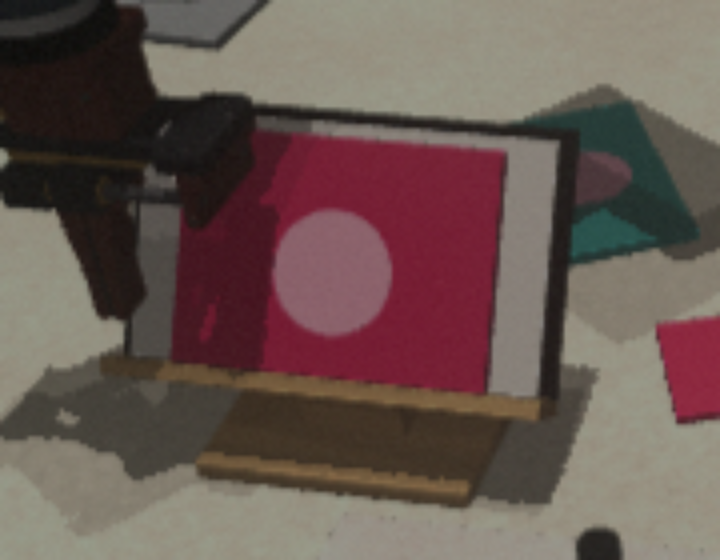

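The picture shows the shut fingers standing beside the panel's left edge (crop 120,310; panel edge at 175). I push slowly from here.

```bash
python3 -m creep '[-0.0005,0.006,0,0,-0.001,0.012,0,0,-0.0015,0.018,0,0,-0.002,0.024,0,0,-0.0025,0.030,0,0,-0.003,0.036,0,0,-0.0035,0.042,0,0,-0.004,0.048,0,0,-0.0043,0.054,0,0,-0.0048,0.060,0,0]'
python3 - <<'E'
from h import *
for n in("scene","top"):
    im,W=cloud(n); m=masks(im); X,Y,Z=np.moveaxis(W,-1,0)
    rk=(abs(Y+150)<250)&(X>480)&(X<720)&(Z>62); print(fitrect(W[m["pink"]&rk]))
    P=W[m["white"]&rk&(Z>75)&(Z<150)]; print("white y",np.percentile(P[:,1],[1,99]))
E
```

```text
t: 3.27
ee_pos: [629.6, -297.1, 90.9]
orientation: [3.139, 0.125, 0.001]
ft_force: [1.0, -3.3, 3.4]
width: -0.0
grasp_force: 2.3
{'n': 3106, 'cen': array([ 599.3, -199.5,  122.7]), 'low': array([ 636.1, -196.5,   70.1]), 'yaw': np.float64(4.6), 'tilt': np.float64(55.0), 'ext': (129, 178)}
white y [-356.60019992   39.21698612]
{'n': 216, 'cen': array([ 597.4, -187.8,  123.2]), 'low': array([ 634.2, -185. ,   70.8]), 'yaw': np.float64(4.4), 'tilt': np.float64(54.9), 'ext': (128, 85)}Traceback (most recent call last):
  File "<stdin>", line 5, in <module>
    return _quantile_unchecked(
        a, q, axis, out, overwrite_input, method, keepdims, weights)
    return _ureduce(a,
                    func=_quantile_ureduce_func,
    ...<5 lines>...
                    overwrite_input=overwrite_input,
                    method=method)
    r = func(a, **kwargs)
    result = _quantile(arr,
                       quantiles=q,
    ...<2 lines>...
                       out=out,
                       weights=wgt)
    slices_having_nans = np.isnan(arr[-1, ...])
                                  ~~~^^^^^^^^^
IndexError: index -1 is out of bounds for axis 0 with size 0
```

```bash
python3 -m creep '[-0.0005,0.006,0,0,-0.001,0.012,0,0,-0.0015,0.018,0,0,-0.002,0.024,0,0,-0.0025,0.030,0,0,-0.003,0.036,0,0,-0.0035,0.042,0,0,-0.004,0.048,0,0,-0.0043,0.054,0,0,-0.0046,0.057,0,0]'; python3 -m creep '[0.001,-0.01,0,0,0.001,-0.01,0,0,0.001,-0.01,0.04,0,0.001,-0.01,0.08,0,0.001,-0.01,0.12,0,0.001,-0.01,0.15,0,0.001,-0.04,0.15,0.1,0.001,-0.08,0.15,0.1]'
python3 - <<'E'
from h import *
im,W=cloud("scene"); m=masks(im); X,Y,Z=np.moveaxis(W,-1,0)
rk=(abs(Y+150)<250)&(X>480)&(X<720)&(Z>62); print(fitrect(W[m["pink"]&rk]))
r=(X>620)&(X<670)&(Z>52)&(Z<66)&(Y<-40)&m["wood"]; print("ledge y",np.percentile(Y[r],[1,99]))
cv2.imwrite("pics/p2.png",cv2.resize(im[90:260,80:280,::-1],None,fx=3.5,fy=3.5))
E
```

```text
t: 4.2
ee_pos: [624.8, -239.6, 90.7]
orientation: [-3.139, -0.126, -0.0]
ft_force: [3.5, -3.0, 2.1]
width: 0.2
grasp_force: 2.4
t: 4.87
ee_pos: [626.0, -318.5, 243.1]
orientation: [-3.127, -0.295, -0.002]
ft_force: [-0.1, -1.2, -0.5]
width: 0.6
grasp_force: 0.0
{'n': 3710, 'cen': array([ 594.6, -141.9,  122.7]), 'low': array([ 631.5, -138.9,   70. ]), 'yaw': np.float64(4.7), 'tilt': np.float64(55.0), 'ext': (129, 178)}
ledge y [-166.22802234 -113.56204818]
```

View pics/p2.png

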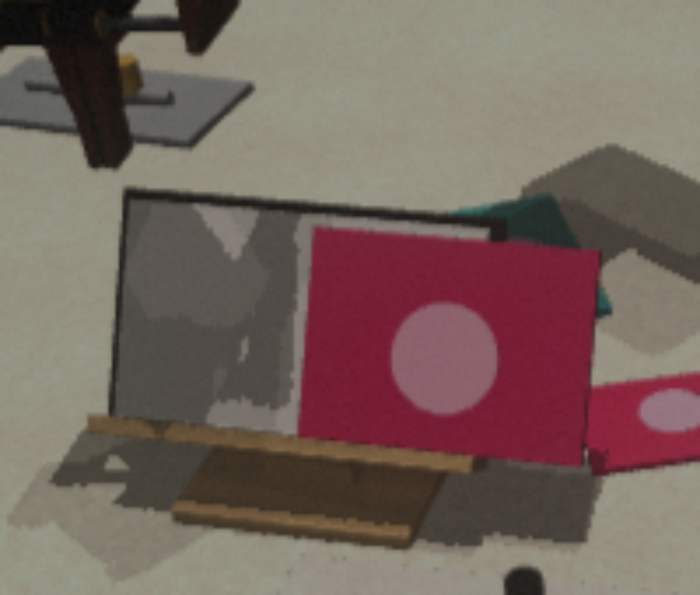

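The picture shows the pink panel still seated on the ledge and sticking out about 60 mm past the rack (right edge at 595,350; rack edge at 500,350). The white panel is still in place. Next I turn the tool and go above the overhang with the gripper open.

```bash
python3 -m creep '[-0.01,0.03,0.01,0.12,-0.02,0.06,0.01,0.24,-0.025,0.09,0.01,0.36,-0.03,0.12,0.01,0.48,-0.035,0.14,0.01,0.6,-0.04,0.165,0.01,0.72,-0.045,0.19,0.01,0.84,-0.05,0.21,0.01,0.96,-0.055,0.225,0.01,1.08,-0.055,0.236,0.01,1.2]' 1; python3 -m creep '[0,0,0,0.12,0,0,0,0.24,0,0,0,0.268,0,0,0,0.268,0,0,0,0.268]'; python3 -c "
from h import *
o=get_obs();r=o['orientation'];print(o['ee_pos'],2*np.degrees(np.arctan2(r[1],r[0]))%360)"
```

```text
t: 5.75
ee_pos: [567.9, -82.7, 249.4]
orientation: [-2.414, -2.004, 0.005]
ft_force: [0.0, 0.2, 0.6]
width: 63.5
grasp_force: 0.0
t: 6.17
ee_pos: [569.5, -84.3, 249.7]
orientation: [-2.135, -2.301, 0.003]
ft_force: [-0.3, -0.0, 0.3]
width: 88.1
grasp_force: 0.0
[569.48214298 -84.28488785 249.74756704] 94.30551065363949
```

Descend to TCP z 131 and close.

```bash
python3 -m creep '[0,0,-0.03,0,0,0,-0.06,0,0,0,-0.09,0,0,0,-0.11,0,0,0,-0.119,0,0,0,-0.119,0]'; python3 -m creep '[0,0,0,0,0,0,0,0,0,0,0,0,0,0,0,0]' 0.4;  python3 -m creep '[0,0,0,0,0,0,0,0,0.002,0,0.001,0,0.004,0,0.001,0,0.006,0,0.001,0,0.01,0,0.002,0]' 0
python3 - <<'E'
from h import *
im,W=cloud("scene"); m=masks(im); X,Y,Z=np.moveaxis(W,-1,0)
rk=(abs(Y+150)<250)&(X>480)&(X<720)&(Z>62); print(fitrect(W[m["pink"]&rk]))
cv2.imwrite("pics/p3.png",cv2.resize(im[90:260,80:280,::-1],None,fx=3.5,fy=3.5))
E
```

```text
t: 6.67
ee_pos: [568.7, -84.3, 129.3]
orientation: [-2.133, -2.301, 0.005]
ft_force: [-0.7, 0.4, -0.5]
width: 88.4
grasp_force: 0.0
t: 7.0
ee_pos: [571.6, -84.7, 133.1]
orientation: [2.133, 2.304, 0.002]
ft_force: [-0.1, -0.8, 0.2]
width: 64.5
grasp_force: 0.0
t: 7.5
ee_pos: [583.4, -84.0, 135.0]
orientation: [2.132, 2.302, 0.007]
ft_force: [5.9, 7.8, 10.0]
width: 25.6
grasp_force: 28.1
{'n': 3145, 'cen': array([ 608.9, -140.1,  130.6]), 'low': array([ 632.2, -136.2,   67.9]), 'yaw': np.float64(9.5), 'tilt': np.float64(69.3), 'ext': (134, 179)}
```

View pics/p3.png

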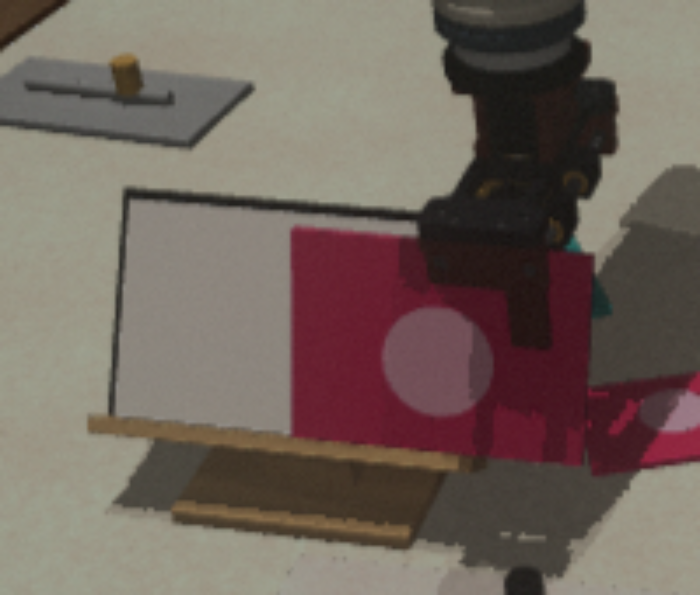

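The panel is gripped near its right end (crop 530,310) and is rotating upright as the pads close. I move out and up so that it can square up.

```bash
python3 -m creep '[0.006,0,0.002,0,0.012,0,0.004,0,0.018,0,0.006,0,0.024,0,0.008,0,0.03,0,0.01,0,0.036,0,0.012,0,0.042,0,0.014,0,0.046,0,0.016,0,0.046,0,0.016,0]' 0
python3 - <<'E'
from h import *
im,W=cloud("scene"); m=masks(im); X,Y,Z=np.moveaxis(W,-1,0)
rk=(abs(Y+150)<250)&(X>480)&(X<720)&(Z>62); print(fitrect(W[m["pink"]&rk]))
P=W[m["white"]&rk&(Y<-150)&(Z>75)]; print("white",fitrect(P))
E
```

```text
t: 8.3
ee_pos: [627.1, -84.5, 149.5]
orientation: [-2.134, -2.305, 0.0]
ft_force: [0.3, -0.3, -2.9]
width: 8.0
grasp_force: 30.0
{'n': 2494, 'cen': array([ 635.7, -141. ,  142.2]), 'low': array([ 635.5, -141. ,   76.4]), 'yaw': np.float64(-175.6), 'tilt': np.float64(89.9), 'ext': (132, 178)}
white {'n': 2288, 'cen': array([ 593.3, -277.3,  126.5]), 'low': array([ 629.3, -274.6,   75.4]), 'yaw': np.float64(4.3), 'tilt': np.float64(54.8), 'ext': (125, 164)}
```

The panel is upright and squared in the pads (opening 8.0 mm), and the white panel has stayed. I lift it and carry it to the easel.

```bash
python3 -m creep '[0,0,0.01,0,0,0,0.025,0,0,0,0.04,0,0,0.01,0.055,0,0,0.03,0.06,0,-0.001,0.055,0.06,-0.03,-0.003,0.085,0.06,-0.06,-0.005,0.115,0.06,-0.09,-0.007,0.145,0.06,-0.12,-0.01,0.175,0.06,-0.15]' 0; python3 -m creep '[-0.002,0.03,0,-0.03,-0.004,0.06,0,-0.06,-0.007,0.09,0,-0.073,-0.01,0.12,0,-0.073,-0.012,0.14,0,-0.073,-0.014,0.155,0,-0.073,-0.014,0.163,0,-0.073,-0.014,0.163,0,-0.073,-0.014,0.163,0,-0.073]'
cat > ez.py <<'E'
from h import *
im,W=cloud("scene"); m=masks(im); X,Y,Z=np.moveaxis(W,-1,0)
h=np.array([.989,-.146]); ye=np.array([.146,.989]); o=np.array([586.7,198.3])
f=fitrect(W[m["pink"]&(abs(Y-200)<160)&(X>500)&(X<720)&(Z>40)]); print(f)
for k in("cen","low"): d=f[k][:2]-o; print(k,"h",(d@h).round(1),"y",(d@ye).round(1),"z",f[k][2])
b=get_obs(); r=b["orientation"]; d=b["ee_pos"][:2]-o; print("tcp h,y,z",d@h,d@ye,b["ee_pos"][2],"yaw",2*np.degrees(np.arctan2(r[1],r[0]))%360,b["ft_force"].round(1),b["width"])
P=W[m["pink"]&(abs(Y-200)<160)&(X>500)&(X<720)&(Z>40)]; yy=P[:,:2]-o
b_=(yy@ye); 
for q in(-1,1):
    s=P[(b_*q>np.percentile(b_*q,92))]; print("end",q,"zmin,max",np.percentile(s[:,2],[2,98]).round(1))
import sys
if len(sys.argv)>1: cv2.imwrite(f"pics/{sys.argv[1]}.png",cv2.resize(im[130:290,280:460,::-1],None,fx=3.5,fy=3.5))
E
python3 ez.py
```

```text
t: 9.18
ee_pos: [616.1, 91.6, 210.3]
orientation: [-2.303, -2.137, 0.0]
ft_force: [-0.3, 0.1, -2.8]
width: 7.8
grasp_force: 30.0
t: 9.93
ee_pos: [602.7, 252.9, 209.7]
orientation: [2.377, 2.054, -0.001]
ft_force: [-0.0, -1.1, -2.2]
width: 7.8
grasp_force: 30.0
{'n': 3465, 'cen': array([598.7, 195.8, 202.2]), 'low': array([598.7, 195.8, 136.9]), 'yaw': np.float64(171.5), 'tilt': np.float64(90.0), 'ext': (131, 179)}
cen h 12.2 y -0.7 z 202.2
low h 12.2 y -0.7 z 136.9
tcp h,y,z 7.966571505991628 55.85352701468582 209.65942844077387 yaw 81.60338676212085 [ 0.2  0.2 -2.3] 7.681931676304152
end -1 zmin,max [142.  268.6]
end 1 zmin,max [138.2 262.7]
```

```bash
python3 -m creep '[0,0,-0.015,0,0,0,-0.035,0,0,0,-0.055,0,0,0,-0.065,0,0,0,-0.069,0,0,0,-0.072,0,0,0,-0.074,0,0,0,-0.076,0,0,0,-0.076,0]' 0; python3 ez.py
```

```text
t: 10.73
ee_pos: [602.3, 253.0, 139.2]
orientation: [-2.378, -2.051, 0.0]
ft_force: [-17.1, -1.9, 37.8]
width: 8.5
grasp_force: 30.1
{'n': 2837, 'cen': array([597.9, 194.4, 135.8]), 'low': array([596.8, 194.6,  70.5]), 'yaw': np.float64(171.8), 'tilt': np.float64(89.1), 'ext': (131, 178)}
cen h 11.6 y -2.2 z 135.8
low h 10.5 y -2.2 z 70.5
tcp h,y,z 7.394595080763268 56.32270021225372 139.24383612106024 yaw 81.54969696809519 [-16.8  -3.   36.7] 8.349347640558241
end -1 zmin,max [ 75.5 201.7]
end 1 zmin,max [ 72.1 195.2]
```

The ledge rises outward, square to the face, so the panel's front lower corner is on it. I ease up and back towards the corner, then open partly so the panel can lean back between the fingers.

```bash
python3 -m creep '[0,0,0.002,0,-0.002,0,0.002,0,-0.004,0.0005,0.002,0,-0.004,0.0005,0.002,0,-0.004,0.0005,0.002,0]' 0;  python3 -m creep '[0,0,0,0,-0.006,0.001,0.002,0,-0.012,0.002,0.002,0,-0.018,0.003,0.004,0,-0.024,0.004,0.004,0,-0.030,0.0045,0.004,0]' 0.5; python3 ez.py p4
```

```text
t: 11.2
ee_pos: [599.4, 253.5, 138.6]
orientation: [2.379, 2.052, 0.003]
ft_force: [-5.9, -0.2, 15.1]
width: 8.0
grasp_force: 30.0
t: 11.7
ee_pos: [567.9, 258.5, 139.7]
orientation: [-2.377, -2.054, 0.0]
ft_force: [0.8, -0.2, -0.8]
width: 42.7
grasp_force: 0.0
{'n': 3359, 'cen': array([569.5, 198.4, 127. ]), 'low': array([591.1, 195.2,  66.4]), 'yaw': np.float64(-8.7), 'tilt': np.float64(70.2), 'ext': (129, 178)}
cen h -17.0 y -2.4 z 127.0
low h 4.8 y -2.4 z 66.4
tcp h,y,z -28.71984472485788 56.58910538631345 139.40570060570298 yaw 81.65736082714494 [-2.   0.3 -1.1] 43.67842835758356
end -1 zmin,max [ 69.7 185.6]
end 1 zmin,max [ 68.4 180.3]
```

View pics/p4.png

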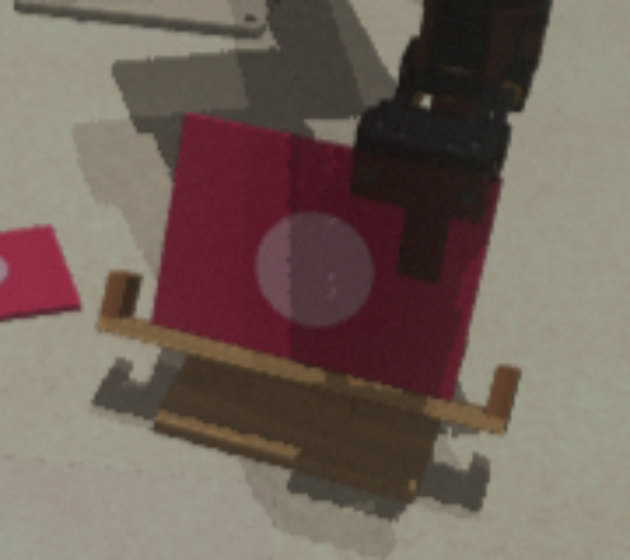

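The panel is leaning back (70°) between the end stops, with its edge on the ledge. I follow it back slowly.

```bash
python3 -m creep '[-0.005,0.001,0.002,0,-0.010,0.0015,0.003,0,-0.015,0.002,0.004,0,-0.020,0.003,0.005,0,-0.025,0.004,0.005,0,-0.029,0.0045,0.005,0,-0.033,0.005,0.005,0,-0.033,0.005,0.005,0]' 0.5; python3 ez.py
```

```text
t: 12.42
ee_pos: [534.9, 263.6, 144.6]
orientation: [-2.377, -2.054, 0.001]
ft_force: [0.6, -0.6, -0.7]
width: 43.7
grasp_force: 0.0
{'n': 3864, 'cen': array([555. , 200.8, 118.9]), 'low': array([591.5, 195.2,  66.5]), 'yaw': np.float64(-8.7), 'tilt': np.float64(54.8), 'ext': (128, 179)}
cen h -31.7 y -2.2 z 118.9
low h 5.2 y -2.4 z 66.5
tcp h,y,z -60.241062480018485 57.05793499951849 144.72142083687257 yaw 81.65232152469338 [ 0.5 -0.2  0.1] 44.028260093106674
end -1 zmin,max [ 67.7 169.6]
end 1 zmin,max [ 69.2 167.9]
```

It lies flat (54.8°) and touches neither finger. I retreat straight up.

```bash
python3 -m creep '[0,0,0.01,0,0,0,0.025,0,0,0,0.045,0,0,0,0.075,0,0,0,0.11,0,0,0,0.14,0,0,0,0.16,0,0,0,0.16,0]'
python3 - <<'E'
import sys; sys.argv=['','x']
exec(open('ez.py').read())
rk=(abs(Y+220)<180)&(X>480)&(X<700)&(Z>75); print("white",fitrect(W[m["white"]&rk]))
cv2.imwrite("pics/end.png",im[...,::-1])
E
```

```text
t: 13.13
ee_pos: [538.3, 264.5, 310.8]
orientation: [2.376, 2.051, 0.014]
ft_force: [1.0, -0.0, -0.3]
width: 43.8
grasp_force: 0.0
{'n': 3968, 'cen': array([555. , 200.9, 118.8]), 'low': array([591.4, 195.3,  66.4]), 'yaw': np.float64(-8.7), 'tilt': np.float64(54.9), 'ext': (128, 178)}
cen h -31.7 y -2.1 z 118.8
low h 5.1 y -2.3 z 66.4
tcp h,y,z -58.57540082410315 57.75083498538482 307.9789367237832 yaw 81.62453715065907 [-0.4 -0.3 -0.5] 43.6349231154903
end -1 zmin,max [ 68.8 169.3]
end 1 zmin,max [ 68.6 168.8]
white {'n': 4885, 'cen': array([ 590.6, -242.2,  126.3]), 'low': array([ 626.2, -239.4,   75.3]), 'yaw': np.float64(4.6), 'tilt': np.float64(54.9), 'ext': (124, 233)}
```

View pics/end.png

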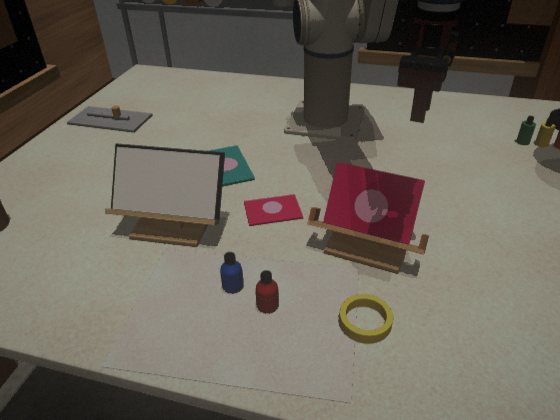

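The pink panel lies flat on the easel (373,205) between the stops. The white panel is still on the rack (167,183), and the bottles and tape have not moved.

```bash
python3 -c "
from workcell import ticket; print(ticket.close_job())"
```

```text
the job is handed in; nothing more can be done
None
```

The pink panel was slid about 60 mm past the rack's side, pinched there, carried over, and left long edge down on the easel's ledge between the stops, flat against the board; the white panel, bottles and tape show no visible movement, and the job was handed in at about 13 s.

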